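# Set out the finished bottles by shade

## Task

Four of the lacquered bottles are finished: they have gold caps. Stand each gold-capped bottle upright in the middle of the small blue tray whose liner has the same colour as the bottle's body (red, green, white, black), setting it down gently and not dropping it. Leave the two white-capped bottles standing where they are.

Things in the scene. Friction and masses are not known exactly. Their poses are not given: they have to be found in the camera images.
- gold_red: Finished cosmetic bottle: red lacquered round body with a shiny gold cap. Stands upright and free, at most 0.2 kg. Body 44 mm diameter, 62 mm high, flat base; cap on top a plain cylinder, 24 mm diameter, from 62 to 94 mm above the base. Origin: centre of the underside; z up along its axis; yaw without meaning (round).
- gold_green: Finished cosmetic bottle: green lacquered round body with a shiny gold cap. Stands upright and free, at most 0.2 kg. Body 44 mm diameter, 62 mm high, flat base; cap on top a plain cylinder, 24 mm diameter, from 62 to 94 mm above the base. Origin: centre of the underside; z up along its axis; yaw without meaning (round).
- gold_white: Finished cosmetic bottle: white lacquered round body with a shiny gold cap. Stands upright and free, at most 0.2 kg. Body 44 mm diameter, 62 mm high, flat base; cap on top a plain cylinder, 24 mm diameter, from 62 to 94 mm above the base. Origin: centre of the underside; z up along its axis; yaw without meaning (round).
- gold_black: Finished cosmetic bottle: black lacquered round body with a shiny gold cap. Stands upright and free, at most 0.2 kg. Body 44 mm diameter, 62 mm high, flat base; cap on top a plain cylinder, 24 mm diameter, from 62 to 94 mm above the base. Origin: centre of the underside; z up along its axis; yaw without meaning (round).
- plain_red: Unfinished cosmetic bottle: red body with a plain WHITE cap; the same shape and size as the gold-capped ones (body 44 mm diameter, 62 mm high; cap 24 mm diameter, up to 94 mm). It is to stay where it stands. Origin: centre of the underside, z up.
- plain_green: Unfinished cosmetic bottle: green body with a plain WHITE cap; the same shape and size as the gold-capped ones (body 44 mm diameter, 62 mm high; cap 24 mm diameter, up to 94 mm). It is to stay where it stands. Origin: centre of the underside, z up.
- tray_red: Shallow square blue plastic tray with a red liner on its floor, fixed to the bench. Outside 80 x 80 mm, rim 16 mm high, walls 4 mm, inside 72 x 72 mm; the liner's top is 6 mm above the origin. Origin: centre of the underside, on the bench top; x and y along its sides, z up.
- tray_green: Shallow square blue plastic tray with a green liner on its floor, fixed to the bench. Outside 80 x 80 mm, rim 16 mm high, walls 4 mm, inside 72 x 72 mm; the liner's top is 6 mm above the origin. Origin: centre of the underside, on the bench top; x and y along its sides, z up.
- tray_white: Shallow square blue plastic tray with a white liner on its floor, fixed to the bench. Outside 80 x 80 mm, rim 16 mm high, walls 4 mm, inside 72 x 72 mm; the liner's top is 6 mm above the origin. Origin: centre of the underside, on the bench top; x and y along its sides, z up.
- tray_black: Shallow square blue plastic tray with a black liner on its floor, fixed to the bench. Outside 80 x 80 mm, rim 16 mm high, walls 4 mm, inside 72 x 72 mm; the liner's top is 6 mm above the origin. Origin: centre of the underside, on the bench top; x and y along its sides, z up.

How it is judged:
By the outcome, as a careful person would: the job done as asked, in the order asked, and still so for the second after the job is handed in, with the robot touching nothing.
It also fails if it takes over 112 s, if anything falls off the work surface, if the arm or the gripper's body presses on something with over 40 N, if the wrist force passes 120 N, or if a joint passes its speed limit or range.

## Robot

A 7-joint arm with a two-finger parallel gripper is mounted at the origin on the work surface. World frame = base frame: x ahead of the robot, y to its left, z up, the work surface at z = 0. Lengths are in m, angles in rad, forces in N, time in s.
With the tool pointing down it reaches from about 0.4 to 0.875 m from the base axis. Payload 6.5 kg.
Tool frame: the origin (TCP) lies midway between the tips of the shut fingers; the grasp point (between the pads) lies arm.grip_point_offset behind it (arm.grip_point_offset is the distance from the TCP to the grasp point, in m); z points along the fingers, y is the line along which they close (so a half turn about z gives the same grasp; the last joint's range is limited). The gripper opens to 85 mm and grips with 20 to 120 N. Pads are 22 mm wide; open, the fingers measure 114 mm over their backs; the gripper's body (76 mm by 85 mm) begins 54 mm behind the grasp point. The pads swing forward as they close: fully open they stand 13 mm farther back than shut.
Start: joints at [1.266, 0.536, -0.004, 1.538, 0.003, 1.067, -0.071], TCP at [0.154, -0.632, 0.231] pointing down, gripper open.
Joint ranges: [-2.7, 2.7], [-0.37, 2.16], [-1.27, 1.26], [0.24, 2.4], [-1.31, 4.45], [0.19, 1.91], [-2.76, 2.76]. Speed limits (rad/s): [2.39, 2.39, 3.14, 3.14, 3.14, 3.14, 3.14].

## Interface

Orientations are given as a unit quaternion [w, x, y, z].
In Python, from plant import arm gives the robot as it stands.
- The arm moves only by the shell command python3 -m creep 'ROWS'. ROWS is a JSON object whose one key "plan" holds a list of rows, each an object with "xyz": the shift along the world's x, y, z in mm, a list of three; "dr": the turn, a rotation vector about the world's x, y, z in rad, a list of three; "fingers": the opening, from 0 (shut) to 1 (fully open). In form: {"plan": [{"xyz": [tx, ty, tz], "dr": [wx, wy, wz], "fingers": fingers}, ...]}. A call has exactly 8 rows; each row shifts and turns the commanded pose from where the row before left it; what a row does not reach is not made up. A row lasts 1/10 s, in which the tool goes at most 50 mm and 8.59 degrees, less where a joint would pass 70% of its speed; a pose out of reach is approached as far as the arm can. A call with a gripper value outside its range is refused whole. The fingers move at their own pace and stop on an object; the grip force is fixed at half the most. Time passes only in rows, so rows that do not move let the fingers close, or fill a call up. It gives the time, the measured TCP pose, the force, the opening and the grip force at its end, in the units of the state.
- arm.sense(): the state, without advancing time (a new reading comes with each control period).
- arm.snapshot(name): name is "scene" or "side" or "wrist"; returns (picture, depth): 480x640x3 uint8, blue, green, red; 480x640 float32, m along the optical axis (not along the pixel's ray), 0 where there is no reading.
- arm.camera_info(name): a dict with "fx", "fy", "cx", "cy" (pixels), "T" (4x4, takes a point from camera to world coordinates); the wrist camera has in their place "T_tool_cam" (4x4, takes a point from camera to tool coordinates, whose origin is the TCP and whose axes are the flange's). Camera axes: x right, y down, z forward; pixel columns grow to the right and rows downward; lengths in m; the calibration is good to about 2 mm. A picture is of the moment at which its call begins: read the wrist's pose just before it. camera_info takes no time and is no camera call.
- arm.finish_job(): hands the job in; it is judged then, once.
The state is a dict: "time": time; "joint_pos": joint angles; "joint_vel": joint speeds; "effort": joint torques, N m; "position": TCP position; "tcp_rot": TCP orientation; "ft_force": force on the tool from outside, world axes, zero at the start; "wrist_torque": the same for the moment, N m; "grip_width": finger opening in m; "finger_force": force on a finger pad.
Only numpy, scipy, OpenCV 4.12 (cv2) and the standard library are available. Lean on these libraries where they do the work, as an engineer would, in place of code of your own. Each camera call takes 0.05 s, during which the arm holds its last target. There are 200 camera calls.

## Working session

There is one attempt and no reset: what is moved stays moved. The work goes in short steps, Python scripts to look and compute and a shell command to move; the robot and the scene stay as the last step left them, time stands still between calls to the robot, and variables do not carry over. Pictures are saved under pics/ and viewed, at most 14 in all, crops included, and the job is handed in when it is done.

```bash
mkdir -p pics; cat > h.py <<'E'
import numpy as np,cv2
from plant import arm
def world(name):
    im,d=arm.snapshot(name);c=arm.camera_info(name)
    v,u=np.mgrid[:480,:640]
    P=np.stack([(u-c['cx'])/c['fx']*d,(v-c['cy'])/c['fy']*d,d],-1)
    W=P@np.array(c['T'])[:3,:3].T+np.array(c['T'])[:3,3]
    W[d==0]=np.nan
    return im,d,W
E
python3 - <<'E'
from h import *
for n in ('scene','side'):
    im,d,W=world(n);cv2.imwrite(f'pics/{n}0.png',im);np.savez(f'{n}0.npz',im=im,W=W)
    print(n,np.array(arm.camera_info(n)['T']).round(3).tolist())
    for lo,hi in((.08,.11),(.01,.02)):
        m=((W[...,2]>lo)&(W[...,2]<hi)).astype(np.uint8)
        k,l,s,c=cv2.connectedComponentsWithStats(m)
        for i in range(1,k):
            if s[i,4]>60:
                Q=W[l==i];print(lo,c[i].round(),s[i,4],Q.min(0).round(3),Q.max(0).round(3),np.median(im[l==i],0))
s=arm.sense();print(s,arm.grip_point_offset)
E
```

```text
scene [[-0.865, 0.28, -0.415, 1.039], [0.501, 0.505, -0.703, 0.907], [0.013, -0.817, -0.577, 0.786], [0.0, 0.0, 0.0, 1.0]]
0.08 [379.   6.] 683 [-0.925 -1.593  0.08 ] [-0.46  -1.323  0.11 ] [47. 31. 22.]
0.08 [586.  10.] 715 [-1.704 -1.16   0.08 ] [-1.351 -0.78   0.11 ] [27. 35. 47.]
0.08 [183.  24.] 952 [-0.105 -1.869  0.08 ] [ 0.494 -1.419  0.11 ] [51. 31. 21.]
0.08 [558.  37.] 966 [-1.129 -0.858  0.08 ] [-0.759 -0.475  0.109] [ 43.  83. 109.]
0.08 [59. 44.] 757 [ 0.561 -1.799  0.08 ] [ 0.941 -1.446  0.11 ] [52. 27. 18.]
0.08 [605.  78.] 525 [-0.789 -0.411  0.08 ] [-0.747 -0.125  0.11 ] [53. 32. 27.]
0.08 [324.  97.] 815 [ 0.021 -0.739  0.08 ] [ 0.243 -0.511  0.11 ] [40. 50. 60.]
0.08 [489. 172.] 629 [-0.04  -0.046  0.08 ] [0.076 0.076 0.11 ] [40. 39. 36.]
0.08 [230. 162.] 83 [ 0.561 -0.333  0.08 ] [ 0.586 -0.304  0.097] [43. 71. 82.]
0.08 [308. 184.] 90 [ 0.442 -0.143  0.081] [ 0.467 -0.118  0.096] [46.  63.5 78. ]
0.08 [350. 213.] 108 [0.424 0.011 0.08 ] [0.447 0.036 0.097] [50.  81.  89.5]
0.08 [287. 233.] 119 [0.578 0.009 0.08 ] [0.602 0.036 0.097] [49. 81. 97.]
0.08 [371. 246.
[... 4351 characters left out ...]
[ 1.26579778,  0.53707991, -0.00445929,  1.53874785,  0.00259847,
        1.06731762, -0.07121037]), 'joint_vel': array([-0.000584  , -0.00201174, -0.00102062, -0.00303792, -0.00136843,
       -0.00067043, -0.00130195]), 'effort': array([ 2.66723837e-03, -5.84566176e+01,  1.05180759e+00, -2.59778076e+01,
        1.25791709e-02,  4.54690351e-03, -9.45433385e-06]), 'position': array([ 0.15361501, -0.63101001,  0.23051763]), 'tcp_rot': array([-7.60150659e-04,  9.92875409e-01,  1.19154623e-01, -1.42924841e-04]), 'ft_force': array([ 0.2540177 , -0.26726577, -0.79323962]), 'wrist_torque': array([-0.02236315,  0.00057953,  0.01372939]), 'finger_force': 0.0, 'grip_width': 0.08499482047419149} 0.0187
```

View pics/scene0.png

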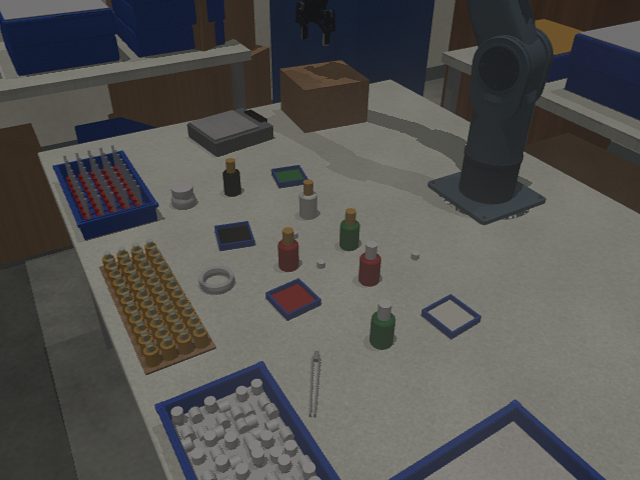

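View pics/side0.png

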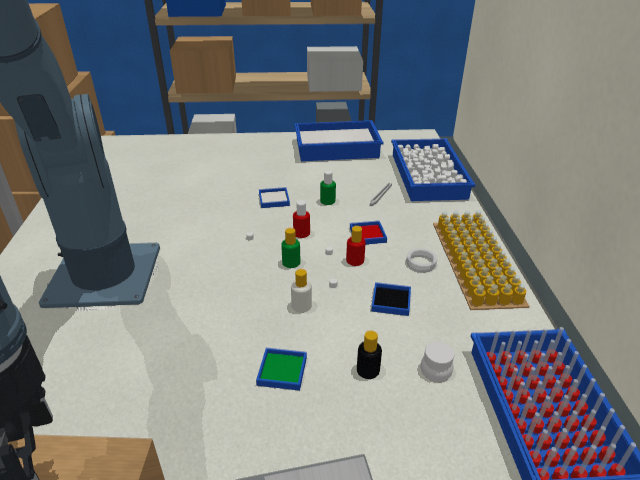

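Both pictures agree, with caps at z≈0.097 as expected. In the scene view:
- **Gold-capped bottles:** red (288,233), green (350,213), white (308,184), black (230,162).
- **White-capped bottles:** red (371,246), green (384,306).
- **Tray liners:** red (293,297), green (289,175), white (451,314), black (233,234).

I'll grip each bottle by its cap and start with red.

```bash
python3 -m creep '{"plan":[{"xyz":[12,18,0],"dr":[0,0,0],"fingers":1},{"xyz":[24,36,0],"dr":[0,0,0],"fingers":1},{"xyz":[24,36,0],"dr":[0,0,0],"fingers":1},{"xyz":[24,36,0],"dr":[0,0,0],"fingers":1},{"xyz":[24,36,0],"dr":[0,0,0],"fingers":1},{"xyz":[24,36,0],"dr":[0,0,0],"fingers":1},{"xyz":[24,36,0],"dr":[0,0,0],"fingers":1},{"xyz":[24,36,0],"dr":[0,0,0],"fingers":1}]}'
python3 -m creep '{"plan":[{"xyz":[24,36,0],"dr":[0,0,0],"fingers":0.7},{"xyz":[24,36,0],"dr":[0,0,0],"fingers":0.7},{"xyz":[24,36,0],"dr":[0,0,0],"fingers":0.7},{"xyz":[24,36,0],"dr":[0,0,0],"fingers":0.7},{"xyz":[24,36,0],"dr":[0,0,0],"fingers":0.7},{"xyz":[24,36,0],"dr":[0,0,0],"fingers":0.7},{"xyz":[24,36,0],"dr":[0,0,0],"fingers":0.7},{"xyz":[12,18,0],"dr":[0,0,0],"fingers":0.7}]}'
```

```text
time: 0.9
position: [0.3343, -0.3598, 0.2311]
tcp_rot: [-0.0, 0.993, 0.119, -0.0]
ft_force: [0.2, -0.8, -1.0]
grip_width: 0.0849
finger_force: 0.0
time: 1.7
position: [0.5153, -0.0873, 0.2312]
tcp_rot: [-0.001, 0.993, 0.121, 0.0]
ft_force: [0.3, -1.0, 1.0]
grip_width: 0.0601
finger_force: 0.0
```

```bash
python3 -m creep '{"plan":[{"xyz":[20,28,0],"dr":[0,0,0],"fingers":0.7},{"xyz":[20,28,-10],"dr":[0,0,0],"fingers":0.7},{"xyz":[20,28,-30],"dr":[0,0,0],"fingers":0.7},{"xyz":[15,24,-30],"dr":[0,0,0],"fingers":0.7},{"xyz":[0,2,-30],"dr":[0,0,0],"fingers":0.7},{"xyz":[0,0,0],"dr":[0,0,0],"fingers":0.7},{"xyz":[0,0,0],"dr":[0,0,0],"fingers":0.7},{"xyz":[0,0,0],"dr":[0,0,0],"fingers":0.7}]}'
python3 - <<'E'
from h import *
s=arm.sense();print(s['position'],s['joint_pos'].round(2))
im,d=arm.snapshot('wrist');c=arm.camera_info('wrist');print({k:np.array(v).round(3).tolist() for k,v in c.items()})
cv2.imwrite('pics/w1.png',im)
E
```

```text
time: 2.5
position: [0.5897, 0.0174, 0.1329]
tcp_rot: [0.0, 0.993, 0.118, 0.001]
ft_force: [-0.3, -0.2, 0.7]
grip_width: 0.0598
finger_force: 0.0
[0.58965089 0.01743605 0.13294421] [ 0.11  0.57 -0.29  1.77  0.21  0.83 -1.61]
{'fx': 393.489, 'fy': 393.489, 'cx': 326.895, 'cy': 239.116, 'T_tool_cam': [[0.001, -0.952, -0.306, 0.077], [1.0, 0.001, 0.0, -0.001], [0.0, -0.306, 0.952, -0.142], [0.0, 0.0, 0.0, 1.0]]}
```

View pics/w1.png

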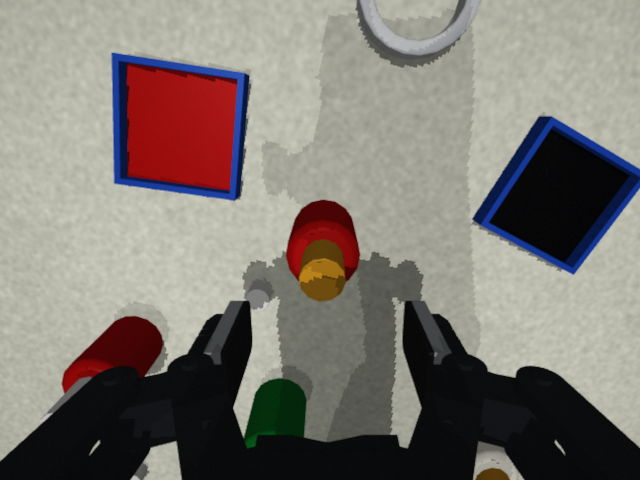

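The wrist view shows the gold cap of the red bottle at (322,280), midway between the fingers (about 249 and 405). I'll go down and grip.

```bash
python3 -m creep '{"plan":[{"xyz":[0,3,-15],"dr":[0,0,0],"fingers":0.7},{"xyz":[0,0,-20],"dr":[0,0,0],"fingers":0.7},{"xyz":[0,0,-20],"dr":[0,0,0],"fingers":0.7},{"xyz":[0,0,-9],"dr":[0,0,0],"fingers":0.7},{"xyz":[0,0,0],"dr":[0,0,0],"fingers":0.7},{"xyz":[0,0,0],"dr":[0,0,0],"fingers":0.4},{"xyz":[0,0,0],"dr":[0,0,0],"fingers":0.15},{"xyz":[0,0,0],"dr":[0,0,0],"fingers":0.15}]}'
python3 -m creep '{"plan":[{"xyz":[0,0,0],"dr":[0,0,0],"fingers":0.1},{"xyz":[0,0,0],"dr":[0,0,0],"fingers":0.1},{"xyz":[0,0,0],"dr":[0,0,0],"fingers":0.1},{"xyz":[0,0,0],"dr":[0,0,0],"fingers":0.1},{"xyz":[0,0,10],"dr":[0,0,0],"fingers":0.1},{"xyz":[0,0,20],"dr":[0,0,0],"fingers":0.1},{"xyz":[0,0,10],"dr":[0,0,0],"fingers":0.1},{"xyz":[0,0,0],"dr":[0,0,0],"fingers":0.1}]}'
```

```text
time: 3.35
position: [0.5897, 0.0214, 0.0684]
tcp_rot: [0.0, 0.993, 0.119, 0.001]
ft_force: [-1.2, 0.2, 1.6]
grip_width: 0.0222
finger_force: 58.6
time: 4.15
position: [0.5899, 0.0216, 0.109]
tcp_rot: [0.0, 0.993, 0.119, 0.001]
ft_force: [-0.3, -0.1, -1.0]
grip_width: 0.022
finger_force: 58.9
```

```bash
python3 -m creep '{"plan":[{"xyz":[6,14,0],"dr":[0,0,0],"fingers":0.1},{"xyz":[10,23,0],"dr":[0,0,0],"fingers":0.1},{"xyz":[10,24,0],"dr":[0,0,0],"fingers":0.1},{"xyz":[10,24,0],"dr":[0,0,0],"fingers":0.1},{"xyz":[6,14,0],"dr":[0,0,0],"fingers":0.1},{"xyz":[3,6,0],"dr":[0,0,0],"fingers":0.1},{"xyz":[0,0,0],"dr":[0,0,0],"fingers":0.1},{"xyz":[0,0,0],"dr":[0,0,0],"fingers":0.1}]}'
python3 - <<'E'
from h import *
im,d,W=world('side');cv2.imwrite('pics/s1.png',cv2.resize(im[150:330,280:520],None,fx=3,fy=3))
im,d,W=world('scene');cv2.imwrite('pics/s2.png',cv2.resize(im[180:340,200:400],None,fx=3,fy=3))
E
```

```text
time: 4.95
position: [0.6334, 0.1249, 0.1068]
tcp_rot: [0.001, 0.993, 0.119, -0.001]
ft_force: [0.8, 0.0, -1.9]
grip_width: 0.0222
finger_force: 58.9
```

View pics/s1.png

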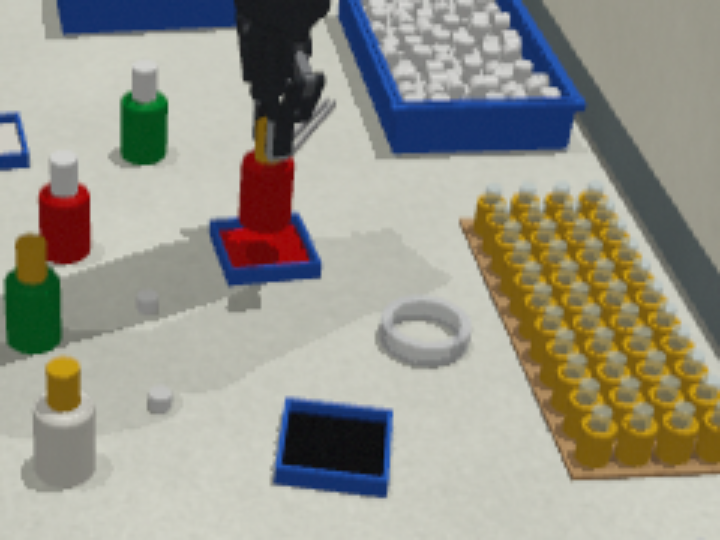

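The red bottle hangs upright at (265,190), directly above its red-lined tray. I'll lower it slowly and watch the force.

```bash
python3 -m creep '{"plan":[{"xyz":[1,2,-8],"dr":[0,0,0],"fingers":0.1},{"xyz":[0,0,-8],"dr":[0,0,0],"fingers":0.1},{"xyz":[0,0,-6],"dr":[0,0,0],"fingers":0.1},{"xyz":[0,0,-4],"dr":[0,0,0],"fingers":0.1},{"xyz":[0,0,-2],"dr":[0,0,0],"fingers":0.1},{"xyz":[0,0,-1],"dr":[0,0,0],"fingers":0.1},{"xyz":[0,0,0],"dr":[0,0,0],"fingers":0.1},{"xyz":[0,0,0],"dr":[0,0,0],"fingers":0.1}]}'
```

```text
time: 5.85
position: [0.635, 0.1285, 0.0785]
tcp_rot: [-0.0, 0.993, 0.119, 0.0]
ft_force: [0.3, -0.2, -1.4]
grip_width: 0.0219
finger_force: 58.9
```

```bash
python3 -m creep '{"plan":[{"xyz":[0,-1,-1],"dr":[0,0,0],"fingers":0.1},{"xyz":[0,0,-1],"dr":[0,0,0],"fingers":0.1},{"xyz":[0,0,-1],"dr":[0,0,0],"fingers":0.1},{"xyz":[0,0,-0.5],"dr":[0,0,0],"fingers":0.1},{"xyz":[0,0,-0.5],"dr":[0,0,0],"fingers":0.1},{"xyz":[0,0,0],"dr":[0,0,0],"fingers":0.1},{"xyz":[0,0,0],"dr":[0,0,0],"fingers":0.1},{"xyz":[0,0,0],"dr":[0,0,0],"fingers":0.1}]}'
```

```text
time: 6.65
position: [0.6349, 0.1275, 0.0745]
tcp_rot: [0.0, 0.993, 0.119, 0.0]
ft_force: [-0.4, 0.2, 1.4]
grip_width: 0.0221
finger_force: 59.0
```

```bash
python3 -m creep '{"plan":[{"xyz":[0,0,-0.5],"dr":[0,0,0],"fingers":0.1},{"xyz":[0,0,-0.5],"dr":[0,0,0],"fingers":0.1},{"xyz":[0,0,0],"dr":[0,0,0],"fingers":0.1},{"xyz":[0,0,0],"dr":[0,0,0],"fingers":0.1},{"xyz":[0,0,0],"dr":[0,0,0],"fingers":0.1},{"xyz":[0,0,0],"dr":[0,0,0],"fingers":0.1},{"xyz":[0,0,0],"dr":[0,0,0],"fingers":0.1},{"xyz":[0,0,0],"dr":[0,0,0],"fingers":0.1}]}'
```

```text
time: 7.45
position: [0.6352, 0.1275, 0.0744]
tcp_rot: [0.0, 0.993, 0.119, 0.0]
ft_force: [-2.4, 0.2, 7.1]
grip_width: 0.0222
finger_force: 60.1
```

Contact shows at the height I predicted (7 N). I'll release, rise and go to the green bottle.

```bash
python3 -m creep '{"plan":[{"xyz":[0,0,0],"dr":[0,0,0],"fingers":0.3},{"xyz":[0,0,0],"dr":[0,0,0],"fingers":0.5},{"xyz":[0,0,0],"dr":[0,0,0],"fingers":0.6},{"xyz":[0,0,10],"dr":[0,0,0],"fingers":0.6},{"xyz":[0,0,25],"dr":[0,0,0],"fingers":0.6},{"xyz":[0,0,30],"dr":[0,0,0],"fingers":0.6},{"xyz":[0,0,20],"dr":[0,0,0],"fingers":0.6},{"xyz":[-15,-8,0],"dr":[0,0,0],"fingers":0.6}]}'
python3 -m creep '{"plan":[{"xyz":[-30,-16,0],"dr":[0,0,0],"fingers":0.6},{"xyz":[-35,-19,0],"dr":[0,0,0],"fingers":0.6},{"xyz":[-35,-19,0],"dr":[0,0,0],"fingers":0.6},{"xyz":[-35,-19,0],"dr":[0,0,0],"fingers":0.6},{"xyz":[-30,-16,0],"dr":[0,0,0],"fingers":0.6},{"xyz":[-20,-11,0],"dr":[0,0,0],"fingers":0.6},{"xyz":[0,0,0],"dr":[0,0,0],"fingers":0.6},{"xyz":[0,0,0],"dr":[0,0,0],"fingers":0.6}]}'
python3 - <<'E'
from h import *
im,d,W=world('scene');cv2.imwrite('pics/s3.png',im)
m=(W[...,2]>.09)&(W[...,2]<.115)&(abs(W[...,0]-.635)<.04)&(abs(W[...,1]-.127)<.04)
Q=W[m];print(Q.min(0),Q.max(0))
im,d=arm.snapshot('wrist');cv2.imwrite('pics/w2.png',im)
E
```

```text
time: 8.25
position: [0.6232, 0.1215, 0.1627]
tcp_rot: [-0.001, 0.993, 0.12, 0.004]
ft_force: [0.5, 0.6, -1.3]
grip_width: 0.0509
finger_force: 0.0
time: 9.05
position: [0.4355, 0.0195, 0.1591]
tcp_rot: [0.0, 0.993, 0.119, 0.001]
ft_force: [0.5, -0.2, -0.2]
grip_width: 0.0516
finger_force: 0.0
[0.62460659 0.11460403 0.0900134 ] [0.64675853 0.14047193 0.10264448]
```

View pics/w2.png

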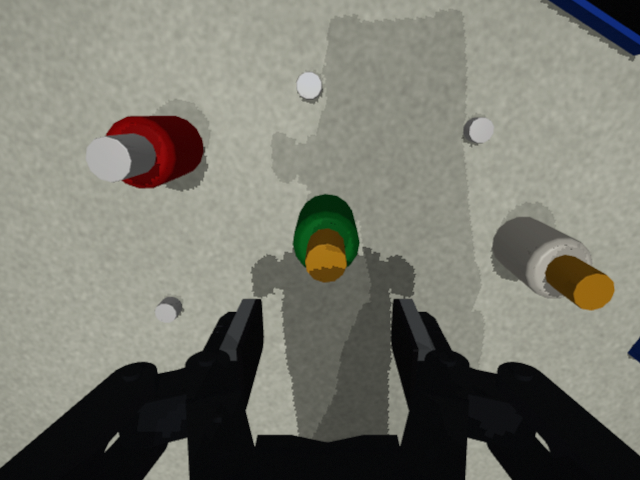

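Red stands upright at (0.636, 0.127), in the middle of its tray. The wrist view shows the gold cap of the green bottle at (326,263), between the fingers (262 and 393). I'll grip it.

```bash
python3 -m creep '{"plan":[{"xyz":[0,0,-20],"dr":[0,0,0],"fingers":0.6},{"xyz":[0,0,-30],"dr":[0,0,0],"fingers":0.6},{"xyz":[0,0,-25],"dr":[0,0,0],"fingers":0.6},{"xyz":[0,0,-12],"dr":[0,0,0],"fingers":0.6},{"xyz":[0,0,-4],"dr":[0,0,0],"fingers":0.6},{"xyz":[0,0,0],"dr":[0,0,0],"fingers":0.6},{"xyz":[0,0,0],"dr":[0,0,0],"fingers":0.35},{"xyz":[0,0,0],"dr":[0,0,0],"fingers":0.1}]}'
python3 -m creep '{"plan":[{"xyz":[0,0,0],"dr":[0,0,0],"fingers":0.1},{"xyz":[0,0,0],"dr":[0,0,0],"fingers":0.1},{"xyz":[0,0,0],"dr":[0,0,0],"fingers":0.1},{"xyz":[0,0,10],"dr":[0,0,0],"fingers":0.1},{"xyz":[0,0,30],"dr":[0,0,0],"fingers":0.1},{"xyz":[0,0,40],"dr":[0,0,0],"fingers":0.1},{"xyz":[0,0,30],"dr":[0,0,0],"fingers":0.1},{"xyz":[0,0,15],"dr":[0,0,0],"fingers":0.1}]}'
```

```text
time: 9.95
position: [0.4356, 0.0196, 0.0682]
tcp_rot: [0.0, 0.993, 0.119, 0.001]
ft_force: [-0.1, 2.0, 5.2]
grip_width: 0.023
finger_force: 23.7
time: 10.75
position: [0.4358, 0.0195, 0.1956]
tcp_rot: [0.0, 0.993, 0.119, 0.002]
ft_force: [0.0, 0.2, -1.9]
grip_width: 0.0224
finger_force: 58.9
```

```bash
python3 -m creep '{"plan":[{"xyz":[-1,-14,0],"dr":[0,0,0],"fingers":0.1},{"xyz":[-2,-28,0],"dr":[0,0,0],"fingers":0.1},{"xyz":[-2,-28,0],"dr":[0,0,0],"fingers":0.1},{"xyz":[-2,-28,0],"dr":[0,0,0],"fingers":0.1},{"xyz":[-2,-28,0],"dr":[0,0,0],"fingers":0.1},{"xyz":[-2,-28,0],"dr":[0,0,0],"fingers":0.1},{"xyz":[-2,-28,0],"dr":[0,0,0],"fingers":0.1},{"xyz":[-2,-28,0],"dr":[0,0,0],"fingers":0.1}]}'
python3 -m creep '{"plan":[{"xyz":[-2,-28,0],"dr":[0,0,0],"fingers":0.1},{"xyz":[-2,-28,0],"dr":[0,0,0],"fingers":0.1},{"xyz":[-2,-28,0],"dr":[0,0,0],"fingers":0.1},{"xyz":[-2,-26,0],"dr":[0,0,0],"fingers":0.1},{"xyz":[-1,-14,0],"dr":[0,0,-0],"fingers":0.1},{"xyz":[0,0,-15],"dr":[0,0,0],"fingers":0.1},{"xyz":[0,0,-15],"dr":[0,0,0],"fingers":0.1},{"xyz":[0,0,0],"dr":[0,0,0],"fingers":0.1}]}'
```

```text
time: 11.55
position: [0.4192, -0.1916, 0.193]
tcp_rot: [0.0, 0.993, 0.119, 0.0]
ft_force: [0.5, -0.0, -1.8]
grip_width: 0.0221
finger_force: 58.9
time: 12.35
position: [0.4095, -0.3131, 0.161]
tcp_rot: [-0.001, 0.993, 0.119, -0.001]
ft_force: [-1.4, -0.4, -1.6]
grip_width: 0.0222
finger_force: 59.0
```

```bash
python3 -m creep '{"plan":[{"xyz":[2,-1,-15],"dr":[0,0,0],"fingers":0.1},{"xyz":[0,0,-22],"dr":[0,0,0],"fingers":0.1},{"xyz":[0,0,-22],"dr":[0,0,0],"fingers":0.1},{"xyz":[0,0,-12],"dr":[0,0,0],"fingers":0.1},{"xyz":[0,0,-6],"dr":[0,0,0],"fingers":0.1},{"xyz":[0,0,-4],"dr":[0,0,0],"fingers":0.1},{"xyz":[0,0,0],"dr":[0,0,0],"fingers":0.1},{"xyz":[0,0,0],"dr":[0,0,0],"fingers":0.1}]}'
```

```text
time: 13.15
position: [0.4132, -0.3158, 0.082]
tcp_rot: [0.0, 0.993, 0.119, 0.0]
ft_force: [0.5, -0.5, -0.8]
grip_width: 0.0222
finger_force: 59.0
```

```bash
python3 -m creep '{"plan":[{"xyz":[-1,1,-2],"dr":[0,0,0],"fingers":0.1},{"xyz":[0,0,-2],"dr":[0,0,0],"fingers":0.1},{"xyz":[0,0,-1],"dr":[0,0,0],"fingers":0.1},{"xyz":[0,0,-1],"dr":[0,0,0],"fingers":0.1},{"xyz":[0,0,-1],"dr":[0,0,0],"fingers":0.1},{"xyz":[0,0,-0.5],"dr":[0,0,0],"fingers":0.1},{"xyz":[0,0,0],"dr":[0,0,0],"fingers":0.1},{"xyz":[0,0,0],"dr":[0,0,0],"fingers":0.1}]}'
```

```text
time: 13.95
position: [0.412, -0.3145, 0.0744]
tcp_rot: [0.0, 0.993, 0.119, 0.0]
ft_force: [-1.4, 1.5, 5.2]
grip_width: 0.0219
finger_force: 59.8
```

Contact (5 N). I'll release and go to the white bottle.

```bash
python3 -m creep '{"plan":[{"xyz":[0,0,0],"dr":[0,0,0],"fingers":0.3},{"xyz":[0,0,0],"dr":[0,0,0],"fingers":0.5},{"xyz":[0,0,0],"dr":[0,0,0],"fingers":0.6},{"xyz":[0,0,10],"dr":[0,0,0],"fingers":0.6},{"xyz":[0,0,25],"dr":[0,0,0],"fingers":0.6},{"xyz":[0,0,30],"dr":[0,0,0],"fingers":0.6},{"xyz":[0,0,20],"dr":[0,0,0],"fingers":0.6},{"xyz":[3,15,0],"dr":[0,0,0],"fingers":0.6}]}'
python3 -m creep '{"plan":[{"xyz":[7,30,0],"dr":[0,0,0],"fingers":0.6},{"xyz":[7,30,0],"dr":[0,0,0],"fingers":0.6},{"xyz":[7,30,0],"dr":[0,0,0],"fingers":0.6},{"xyz":[7,30,0],"dr":[0,0,0],"fingers":0.6},{"xyz":[7,30,0],"dr":[0,0,0],"fingers":0.6},{"xyz":[4,16,0],"dr":[0,0,0],"fingers":0.6},{"xyz":[0,0,0],"dr":[0,0,0],"fingers":0.6},{"xyz":[0,0,0],"dr":[0,0,0],"fingers":0.6}]}'
python3 - <<'E'
from h import *
im,d,W=world('side');cv2.imwrite('pics/s4.png',im)
m=(W[...,2]>.09)&(W[...,2]<.115)&(abs(W[...,0]-.412)<.04)&(abs(W[...,1]+.314)<.04)
Q=W[m];print(Q.min(0),Q.max(0))
im,d=arm.snapshot('wrist');cv2.imwrite('pics/w3.png',im)
E
```

```text
time: 14.75
position: [0.4161, -0.3025, 0.1622]
tcp_rot: [0.003, 0.993, 0.117, 0.002]
ft_force: [0.3, 0.3, 0.1]
grip_width: 0.0514
finger_force: 0.0
time: 15.55
position: [0.4533, -0.1335, 0.1586]
tcp_rot: [0.0, 0.993, 0.12, -0.0]
ft_force: [-0.8, 0.1, 0.2]
grip_width: 0.0513
finger_force: 0.0
[ 0.39888525 -0.32688862  0.09043939] [ 0.42221143 -0.30136901  0.10244981]
```

View pics/w3.png

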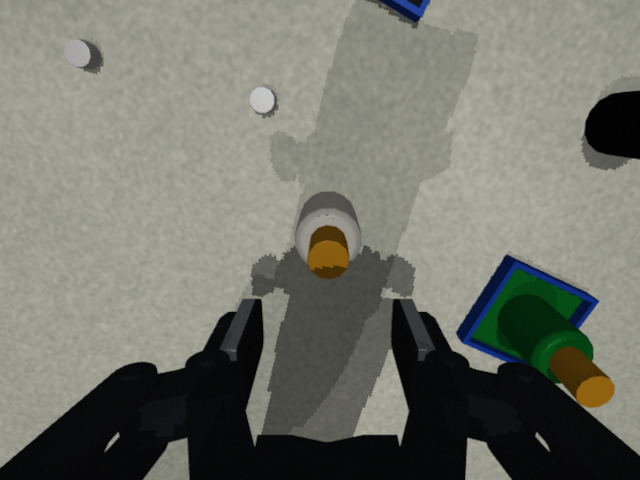

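The green bottle stands in the green tray at about (0.411, -0.314). The gold cap of the white bottle is at (328,258), centred between the fingers. I'll grip it.

```bash
python3 -m creep '{"plan":[{"xyz":[0,0,-20],"dr":[0,0,0],"fingers":0.6},{"xyz":[0,0,-30],"dr":[0,0,0],"fingers":0.6},{"xyz":[0,0,-25],"dr":[0,0,0],"fingers":0.6},{"xyz":[0,0,-12],"dr":[0,0,0],"fingers":0.6},{"xyz":[0,0,-3],"dr":[0,0,0],"fingers":0.6},{"xyz":[0,0,0],"dr":[0,0,0],"fingers":0.6},{"xyz":[0,0,0],"dr":[0,0,0],"fingers":0.35},{"xyz":[0,0,0],"dr":[0,0,0],"fingers":0.1}]}'
python3 -m creep '{"plan":[{"xyz":[0,0,0],"dr":[0,0,0],"fingers":0.1},{"xyz":[0,0,0],"dr":[0,0,0],"fingers":0.1},{"xyz":[0,0,0],"dr":[0,0,0],"fingers":0.1},{"xyz":[0,0,10],"dr":[0,0,0],"fingers":0.1},{"xyz":[0,0,30],"dr":[0,0,0],"fingers":0.1},{"xyz":[0,0,40],"dr":[0,0,0],"fingers":0.1},{"xyz":[0,0,35],"dr":[0,0,0],"fingers":0.1},{"xyz":[0,0,15],"dr":[0,0,0],"fingers":0.1}]}'
```

```text
time: 16.45
position: [0.4545, -0.1339, 0.0698]
tcp_rot: [0.0, 0.993, 0.119, 0.001]
ft_force: [-0.3, -1.5, 7.6]
grip_width: 0.0226
finger_force: 23.0
time: 17.25
position: [0.4552, -0.1338, 0.2027]
tcp_rot: [0.001, 0.993, 0.119, 0.002]
ft_force: [0.4, 0.6, -1.3]
grip_width: 0.0221
finger_force: 59.0
```

```bash
python3 -m creep '{"plan":[{"xyz":[-2,14,0],"dr":[0,0,0],"fingers":0.1},{"xyz":[-4,30,0],"dr":[0,0,0],"fingers":0.1},{"xyz":[-4,30,0],"dr":[0,0,0],"fingers":0.1},{"xyz":[-4,30,0],"dr":[0,0,0],"fingers":0.1},{"xyz":[-4,30,0],"dr":[0,0,0],"fingers":0.1},{"xyz":[-4,30,0],"dr":[0,0,0],"fingers":0.1},{"xyz":[-4,30,0],"dr":[0,0,0],"fingers":0.1},{"xyz":[-4,30,0],"dr":[0,0,0],"fingers":0.1}]}'
python3 -m creep '{"plan":[{"xyz":[-4,30,0],"dr":[0,0,0],"fingers":0.1},{"xyz":[-4,30,0],"dr":[0,0,0],"fingers":0.1},{"xyz":[-4,30,0],"dr":[0,0,0],"fingers":0.1},{"xyz":[-4,30,0],"dr":[0,0,0],"fingers":0.1},{"xyz":[-4,30,0],"dr":[0,0,0],"fingers":0.1},{"xyz":[-4,30,0],"dr":[0,0,0],"fingers":0.1},{"xyz":[-5,30,0],"dr":[0,0,0],"fingers":0.1},{"xyz":[-4,20,0],"dr":[0,0,0],"fingers":0.1}]}'
```

```text
time: 18.05
position: [0.4217, 0.0923, 0.1978]
tcp_rot: [0.0, 0.993, 0.12, -0.001]
ft_force: [0.8, 0.4, -1.8]
grip_width: 0.0215
finger_force: 59.0
time: 18.85
position: [0.3881, 0.3229, 0.1978]
tcp_rot: [-0.0, 0.993, 0.121, -0.001]
ft_force: [-0.1, -0.0, -1.5]
grip_width: 0.0223
finger_force: 59.1
```

```bash
python3 -m creep '{"plan":[{"xyz":[2,-2,-15],"dr":[0,0,0],"fingers":0.1},{"xyz":[0,0,-25],"dr":[0,0,0],"fingers":0.1},{"xyz":[0,0,-25],"dr":[0,0,0],"fingers":0.1},{"xyz":[0,0,-22],"dr":[0,0,0],"fingers":0.1},{"xyz":[0,0,-15],"dr":[0,0,0],"fingers":0.1},{"xyz":[0,0,-10],"dr":[0,0,0],"fingers":0.1},{"xyz":[0,0,0],"dr":[0,0,0],"fingers":0.1},{"xyz":[0,0,0],"dr":[0,0,0],"fingers":0.1}]}'
```

```text
time: 19.65
position: [0.3923, 0.3188, 0.0869]
tcp_rot: [-0.0, 0.993, 0.119, -0.0]
ft_force: [0.0, 0.4, -1.2]
grip_width: 0.0219
finger_force: 59.1
```

```bash
python3 -m creep '{"plan":[{"xyz":[-1,1,-4],"dr":[0,0,0],"fingers":0.1},{"xyz":[0,0,-3],"dr":[0,0,0],"fingers":0.1},{"xyz":[0,0,-1],"dr":[0,0,0],"fingers":0.1},{"xyz":[0,0,-1],"dr":[0,0,0],"fingers":0.1},{"xyz":[0,0,-1],"dr":[0,0,0],"fingers":0.1},{"xyz":[0,0,-1],"dr":[0,0,0],"fingers":0.1},{"xyz":[0,0,0],"dr":[0,0,0],"fingers":0.1},{"xyz":[0,0,0],"dr":[0,0,0],"fingers":0.1}]}'
```

```text
time: 20.45
position: [0.3919, 0.3195, 0.076]
tcp_rot: [-0.0, 0.993, 0.119, 0.0]
ft_force: [0.4, -1.0, 1.0]
grip_width: 0.0221
finger_force: 59.5
```

```bash
python3 -m creep '{"plan":[{"xyz":[0,0,-0.5],"dr":[0,0,0],"fingers":0.1},{"xyz":[0,0,-0.5],"dr":[0,0,0],"fingers":0.1},{"xyz":[0,0,0],"dr":[0,0,0],"fingers":0.1},{"xyz":[0,0,0],"dr":[0,0,0],"fingers":0.1},{"xyz":[0,0,0],"dr":[0,0,0],"fingers":0.1},{"xyz":[0,0,0],"dr":[0,0,0],"fingers":0.1},{"xyz":[0,0,0],"dr":[0,0,0],"fingers":0.1},{"xyz":[0,0,0],"dr":[0,0,0],"fingers":0.1}]}'
```

```text
time: 21.25
position: [0.3922, 0.3196, 0.0759]
tcp_rot: [0.0, 0.993, 0.119, 0.001]
ft_force: [-1.6, -3.0, 13.5]
grip_width: 0.0224
finger_force: 60.9
```

Contact. I'll release and travel to the black bottle.

```bash
python3 -m creep '{"plan":[{"xyz":[0,0,-0],"dr":[0,0,0],"fingers":0.3},{"xyz":[0,0,0],"dr":[0,0,0],"fingers":0.5},{"xyz":[0,0,0],"dr":[0,0,0],"fingers":0.6},{"xyz":[0,0,10],"dr":[0,0,0],"fingers":0.6},{"xyz":[0,0,25],"dr":[0,0,0],"fingers":0.6},{"xyz":[0,0,30],"dr":[0,0,0],"fingers":0.6},{"xyz":[0,0,30],"dr":[0,0,0],"fingers":0.6},{"xyz":[5,-18,0],"dr":[0,0,0],"fingers":0.6}]}'
python3 -m creep '{"plan":[{"xyz":[10,-36,0],"dr":[0,0,0],"fingers":0.6},{"xyz":[10,-36,0],"dr":[0,0,0],"fingers":0.6},{"xyz":[10,-36,0],"dr":[0,0,0],"fingers":0.6},{"xyz":[10,-36,0],"dr":[0,0,0],"fingers":0.6},{"xyz":[10,-36,0],"dr":[0,0,0],"fingers":0.6},{"xyz":[10,-36,0],"dr":[0,0,0],"fingers":0.6},{"xyz":[10,-36,0],"dr":[0,0,0],"fingers":0.6},{"xyz":[10,-36,0],"dr":[0,0,0],"fingers":0.6}]}'
python3 -m creep '{"plan":[{"xyz":[10,-36,0],"dr":[0,0,0],"fingers":0.6},{"xyz":[10,-36,0],"dr":[0,0,0],"fingers":0.6},{"xyz":[10,-36,0],"dr":[0,0,0],"fingers":0.6},{"xyz":[10,-36,0],"dr":[0,0,0],"fingers":0.6},{"xyz":[10,-36,0],"dr":[0,0,0],"fingers":0.6},{"xyz":[10,-36,0],"dr":[0,0,0],"fingers":0.6},{"xyz":[10,-36,0],"dr":[0,0,0],"fingers":0.6},{"xyz":[10,-36,0],"dr":[0,0,0],"fingers":0.6}]}'
```

```text
time: 22.05
position: [0.3979, 0.3058, 0.1743]
tcp_rot: [-0.003, 0.993, 0.121, 0.003]
ft_force: [-0.4, 0.4, -0.4]
grip_width: 0.0514
finger_force: 0.0
time: 22.85
position: [0.4771, 0.012, 0.1705]
tcp_rot: [-0.0, 0.993, 0.119, 0.0]
ft_force: [0.7, -0.2, -0.4]
grip_width: 0.0514
finger_force: 0.0
time: 23.65
position: [0.557, -0.2759, 0.1705]
tcp_rot: [-0.0, 0.993, 0.119, 0.0]
ft_force: [-0.1, -0.3, -0.0]
grip_width: 0.0516
finger_force: 0.0
```

```bash
python3 -m creep '{"plan":[{"xyz":[8,-24,0],"dr":[0,0,0],"fingers":0.6},{"xyz":[6,-16,-5],"dr":[0,0,0],"fingers":0.6},{"xyz":[0,0,-5],"dr":[0,0,0],"fingers":0.6},{"xyz":[0,0,0],"dr":[0,0,0],"fingers":0.6},{"xyz":[0,0,0],"dr":[0,0,0],"fingers":0.6},{"xyz":[0,0,0],"dr":[0,0,0],"fingers":0.6},{"xyz":[0,0,0],"dr":[0,0,0],"fingers":0.6},{"xyz":[0,0,0],"dr":[0,0,0],"fingers":0.6}]}'
python3 - <<'E'
from h import *
im,d,W=world('scene')
m=(W[...,2]>.09)&(W[...,2]<.115)&(abs(W[...,0]-.391)<.04)&(abs(W[...,1]-.32)<.04)
Q=W[m];print(Q.min(0),Q.max(0))
im,d=arm.snapshot('wrist');cv2.imwrite('pics/w4.png',im)
E
```

```text
time: 24.45
position: [0.5709, -0.3141, 0.1601]
tcp_rot: [0.0, 0.993, 0.119, 0.0]
ft_force: [0.9, 0.1, -0.2]
grip_width: 0.0514
finger_force: 0.0
[0.38192141 0.3076794  0.09001273] [0.40486961 0.33231379 0.10273755]
```

View pics/w4.png

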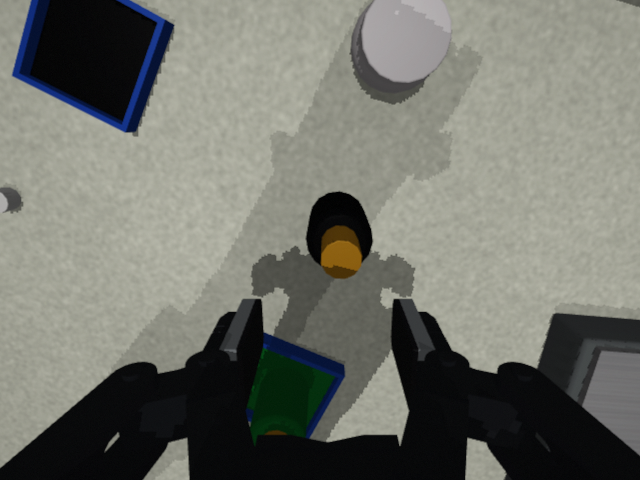

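White stands at (0.393, 0.320). The gold cap of the black bottle is at (341,256), about 6 mm right of the finger centre (327). That matches the computed position, so I'll correct and grip.

```bash
python3 -m creep '{"plan":[{"xyz":[2,-6,-15],"dr":[0,0,0],"fingers":0.6},{"xyz":[0,0,-30],"dr":[0,0,0],"fingers":0.6},{"xyz":[0,0,-28],"dr":[0,0,0],"fingers":0.6},{"xyz":[0,0,-13],"dr":[0,0,0],"fingers":0.6},{"xyz":[0,0,-5],"dr":[0,0,0],"fingers":0.6},{"xyz":[0,0,0],"dr":[0,0,0],"fingers":0.6},{"xyz":[0,0,0],"dr":[0,0,0],"fingers":0.35},{"xyz":[0,0,0],"dr":[0,0,0],"fingers":0.1}]}'
python3 -m creep '{"plan":[{"xyz":[0,0,0],"dr":[0,0,0],"fingers":0.1},{"xyz":[0,0,0],"dr":[0,0,0],"fingers":0.1},{"xyz":[0,0,0],"dr":[0,0,0],"fingers":0.1},{"xyz":[0,0,10],"dr":[0,0,0],"fingers":0.1},{"xyz":[0,0,20],"dr":[0,0,0],"fingers":0.1},{"xyz":[0,0,20],"dr":[0,0,0],"fingers":0.1},{"xyz":[0,0,10],"dr":[0,0,0],"fingers":0.1},{"xyz":[0,0,0],"dr":[0,0,0],"fingers":0.1}]}'
```

```text
time: 25.35
position: [0.5737, -0.3211, 0.0702]
tcp_rot: [0.001, 0.993, 0.119, 0.001]
ft_force: [1.0, -1.7, 7.2]
grip_width: 0.0231
finger_force: 22.7
time: 26.15
position: [0.5736, -0.3209, 0.1305]
tcp_rot: [0.001, 0.993, 0.119, 0.001]
ft_force: [-0.0, -0.7, -1.4]
grip_width: 0.0222
finger_force: 58.8
```

```bash
python3 -m creep '{"plan":[{"xyz":[6,14,0],"dr":[0,0,0],"fingers":0.1},{"xyz":[11,28,0],"dr":[0,0,0],"fingers":0.1},{"xyz":[12,30,0],"dr":[0,0,0],"fingers":0.1},{"xyz":[12,30,0],"dr":[0,0,0],"fingers":0.1},{"xyz":[12,30,0],"dr":[0,0,0],"fingers":0.1},{"xyz":[12,30,0],"dr":[0,0,0],"fingers":0.1},{"xyz":[8,20,0],"dr":[0,0,0],"fingers":0.1},{"xyz":[4,9,0],"dr":[0,0,0],"fingers":0.1}]}'
python3 -m creep '{"plan":[{"xyz":[0,0,-5],"dr":[0,0,0],"fingers":0.1},{"xyz":[0,0,-10],"dr":[0,0,0],"fingers":0.1},{"xyz":[0,0,-12],"dr":[0,0,0],"fingers":0.1},{"xyz":[0,0,-8],"dr":[0,0,0],"fingers":0.1},{"xyz":[0,0,-5],"dr":[0,0,0],"fingers":0.1},{"xyz":[0,0,-2],"dr":[0,0,0],"fingers":0.1},{"xyz":[0,0,0],"dr":[0,0,0],"fingers":0.1},{"xyz":[0,0,0],"dr":[0,0,0],"fingers":0.1}]}'
```

```text
time: 26.95
position: [0.6499, -0.1243, 0.1275]
tcp_rot: [-0.002, 0.993, 0.122, -0.001]
ft_force: [0.1, 0.4, -1.2]
grip_width: 0.022
finger_force: 58.9
time: 27.75
position: [0.6501, -0.1296, 0.0872]
tcp_rot: [0.0, 0.993, 0.119, 0.0]
ft_force: [0.0, -0.0, -1.2]
grip_width: 0.0222
finger_force: 58.9
```

Contact should come at about 0.076.

```bash
python3 -m creep '{"plan":[{"xyz":[0,0,-4],"dr":[0,0,0],"fingers":0.1},{"xyz":[0,0,-3],"dr":[0,0,0],"fingers":0.1},{"xyz":[0,0,-1],"dr":[0,0,0],"fingers":0.1},{"xyz":[0,0,-1],"dr":[0,0,0],"fingers":0.1},{"xyz":[0,0,-1],"dr":[0,0,0],"fingers":0.1},{"xyz":[0,0,-1],"dr":[0,0,0],"fingers":0.1},{"xyz":[0,0,-0.5],"dr":[0,0,0],"fingers":0.1},{"xyz":[0,0,0],"dr":[0,0,0],"fingers":0.1}]}'
```

```text
time: 28.55
position: [0.6502, -0.1295, 0.0764]
tcp_rot: [0.0, 0.993, 0.119, 0.0]
ft_force: [-2.6, -0.0, 6.1]
grip_width: 0.0224
finger_force: 59.8
```

```bash
python3 -m creep '{"plan":[{"xyz":[0,0,0],"dr":[0,0,0],"fingers":0.3},{"xyz":[0,0,0],"dr":[0,0,0],"fingers":0.5},{"xyz":[0,0,0],"dr":[0,0,0],"fingers":0.6},{"xyz":[0,0,10],"dr":[0,0,0],"fingers":0.6},{"xyz":[0,0,25],"dr":[0,0,0],"fingers":0.6},{"xyz":[0,0,40],"dr":[0,0,0],"fingers":0.6},{"xyz":[0,0,40],"dr":[0,0,0],"fingers":0.6},{"xyz":[0,0,30],"dr":[0,0,0],"fingers":0.6}]}'
python3 -m creep '{"plan":[{"xyz":[-10,-20,10],"dr":[0,0,0],"fingers":0.6},{"xyz":[-20,-30,10],"dr":[0,0,0],"fingers":0.6},{"xyz":[-20,-30,0],"dr":[0,0,0],"fingers":0.6},{"xyz":[-20,-20,0],"dr":[0,0,0],"fingers":0.6},{"xyz":[0,0,0],"dr":[0,0,0],"fingers":0.6},{"xyz":[0,0,0],"dr":[0,0,0],"fingers":0.6},{"xyz":[0,0,0],"dr":[0,0,0],"fingers":0.6},{"xyz":[0,0,0],"dr":[0,0,0],"fingers":0.6}]}'
python3 - <<'E'
from h import *
for n in('scene','side'):
    im,d,W=world(n);cv2.imwrite(f'pics/end_{n}.png',im)
    for k,x,y in(('red',.635,.127),('green',.412,-.314),('white',.391,.32),('black',.6505,-.1295),('pr',.465,.145),('pg',.545,.303)):
        m=(W[...,2]>.083)&(W[...,2]<.115)&(abs(W[...,0]-x)<.04)&(abs(W[...,1]-y)<.04)
        Q=W[m]
        print(n,k,len(Q) and ((Q.min(0)+Q.max(0))/2-[x,y,0]).round(4))
E
```

```text
time: 29.35
position: [0.6506, -0.1296, 0.2239]
tcp_rot: [0.0, 0.993, 0.119, 0.002]
ft_force: [0.9, 0.5, 0.2]
grip_width: 0.0511
finger_force: 0.0
time: 30.15
position: [0.5806, -0.228, 0.2405]
tcp_rot: [-0.0, 0.993, 0.12, 0.0]
ft_force: [0.9, 0.0, -0.2]
grip_width: 0.0515
finger_force: 0.0
scene red [-0.0001  0.0009  0.0937]
scene green [0.0013 0.0056 0.0932]
scene white [0.0028 0.0007 0.0935]
scene black [ 0.    -0.     0.093]
scene pr [0.0001 0.0014 0.0904]
scene pg [-0.0006  0.0011  0.0905]
side red 0
side green [-0.0014 -0.0005  0.093 ]
side white [ 0.0005 -0.004   0.0934]
side black [-0.002  -0.0008  0.0935]
side pr [-0.0002 -0.0009  0.0914]
side pg [-0.0005 -0.0026  0.0905]
```

View pics/end_scene.png

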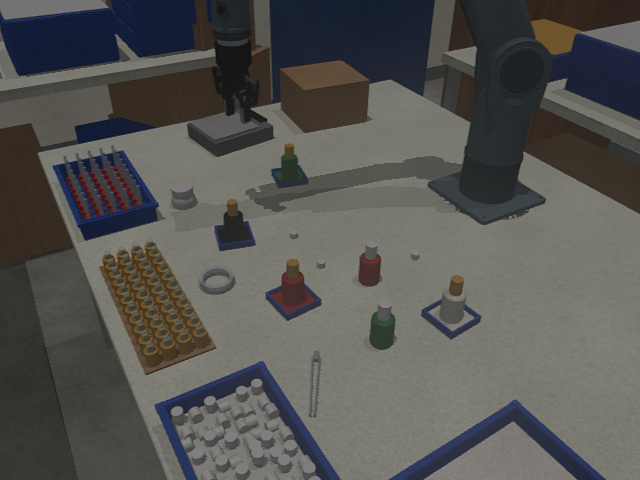

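All four gold-capped bottles stand upright in the middle of their matching trays: red (292,285), green (289,165), white (454,300) and black (233,222). The white-capped bottles at (370,265) and (383,325) haven't moved, and the arm is clear of everything.

```bash
python3 -c "
from plant import arm
print(arm.finish_job())"
```

```text
the job is handed in; nothing more can be done
None
```

All four gold-capped bottles stand upright in their colour-matched trays, the two white-capped bottles are where they were, and the job is handed in after about 30 s of robot time.

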